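# Fetch the tail-boom struts from under the lift-out trays

### The arm

A 6-joint arm with a two-finger parallel gripper is mounted at the origin on the work surface. World frame = base frame: x ahead of the robot, y to its left, z up, the work surface at z = 0. Lengths are in m, angles in rad, forces in N, time in s.
With the tool pointing down it reaches from about 0.25 to 0.8 m from the base axis. Payload 8.5 kg.
Tool frame: the origin (TCP) lies midway between the tips of the shut fingers; the grasp point (between the pads) lies 19 mm behind it; z points along the fingers, y is the direction in which the jaws open and shut (so a half turn about z gives the same grasp; the last joint's range is limited). The gripper opens to 85 mm and grips with 20 to 120 N. Pads are 22 mm wide; open, the fingers measure 114 mm over their backs; the gripper's body (76 mm by 85 mm) begins 54 mm behind the grasp point. The pads swing forward as they close: fully open they stand 13 mm farther back than shut.
Start: joints at [1.172, 0.238, -0.013, 1.319, 0, 1.571], TCP at [0.204, 0.484, 0.231] pointing down, gripper open.
Joint ranges: [-2.66, 2.66], [-1.03, 1.9], [-1.14, 1.46], [-1.82, 2.27], [-1.45, 1.34], [-3.14, 3.14]. Speed limits (rad/s): [2.22, 2.22, 2.79, 3.14, 3.14, 3.14].

### API

Orientations are given as a rotation vector (axis times angle).
In Python, from bench import manip, vision, order gives the robot as it stands.
- The arm moves only by the tool apply_moves, never from a script. Its argument "steps" is one flat list of numbers, 5 for each row, row after row: the shift along the tool's x, y, z in m, then the turn about the tool's z in degrees, then the finger opening in m, from 0 to 0.0854. A call has exactly 5 rows; each row is the pose to reach, as a shift and turn from the pose measured when the call began, along the tool's axes at that moment; what a row does not reach only later rows make up. A row lasts 1/12 s, in which the tool goes at most 41.7 mm and 7.16 degrees, less where a joint would pass 70% of its speed; a pose out of reach is approached as far as the arm can. A call with a gripper value outside its range is refused whole. The fingers move at their own pace and stop on an object; the grip force is fixed at half the most. Time passes only in rows, so rows that repeat a pose let the fingers close, or fill a call up. It gives the time, the measured TCP pose, the force and the opening at its end, in the units of the state.
- manip.get_state(): the state, without advancing time (a new reading comes with each control period).
- vision.camera(name): name is "scene" or "side" or "wrist"; returns the picture (480x640x3 uint8, red, green, blue); there is no depth.
- vision.calibration(name): a dict with "fx", "fy", "cx", "cy" (pixels), "k1" (the pictures are not rectified: a ray, as slopes to the right and down, at radius r is drawn at 1 + k1 r^2 times it, then the intrinsics apply), "R" (3x3) and "t" (3): a world point X has camera coordinates R X + t; the wrist camera has in their place "tool_from_camera" (4x4, takes a point from camera to tool coordinates, whose origin is the TCP and whose axes are the flange's). Camera axes: x right, y down, z forward; pixel columns grow to the right and rows downward; lengths in m; the calibration is good to about 2 mm. A picture is of the moment at which its call begins: read the wrist's pose just before it. calibration takes no time and is no camera call.
- order.finish_job(): hands the job in, once; it reports no verdict.
The state is a dict: "clock": time; "qpos": joint angles; "dq": joint speeds; "effort": joint torques, N m; "tcp_pos": TCP position; "ee_rot": TCP orientation; "ft_force": force on the tool from outside, world axes, zero at the start; "moment": the same for the moment, N m; "opening": opening from 0.0 (shut) to 1.0 (fully open).
Only numpy, scipy, OpenCV 4.12 (cv2) and the standard library are available. Lean on these libraries where they do the work, as an engineer would, in place of code of your own. Each camera call takes 0.05 s, during which the arm holds its last target. There are 200 camera calls.

### The job

Get the red and the green tail-boom strut out of the bottom of the open tool case for fitting: lift both parts trays out and stand them on the black mat, lay each strut lengthwise and centred in the forked rest of its own colour, then put both trays back properly seated in the case, each at the end where you found it. Keep the trays level so that no screws spill, set things down rather than drop them, and do not disturb the servo and the battery cell that stand between the rests.

Things in the scene. Friction and masses are not known exactly. Their poses are not given: they have to be found in the camera images.
- case: open grey tool case, fixed, 220 (its x) x 252 (y) x 80 mm high, walls 8, floor 6; origin: centre of underside, z up. Two trays hang on its long rims, 66 mm either side of its centre along y, 44 mm gap between. Beneath both lie two struts along y, 35 mm either side of its centre line, centres 36 mm above the table, in notched bars 72 mm either side of the centre
- mat: black rubber mat, the side area for the trays, fixed, 260 (its x) x 260 (its y) x 3 mm; origin at the centre of its underside. Both trays fit on it side by side along y, parallel to the mat
- tray_orange_handle (a point): centre of the orange handle bar (116 along its x, 12 wide, 12 mm high, posts at 50 mm either side) of a grey tray, 0.2-0.45 kg, body 188 (x) x 88 (y) x 32 mm, 228 over its two flanges in x. It is 72 mm above the tray's underside, 124 above the table when seated in the case, 75 on the mat. Play in the case: 8 mm each way in x, 8 to the end wall in y. z up
- tray_blue_handle (a point): centre of the blue handle bar of the second tray (washers); same shape, sizes and axes as the orange-handled tray (screws)
- strut_red_center (a point): centre of the red tail-boom strut: a red tube 14 mm in diameter with bare aluminium fork ends, 220 mm long over all along its y, about 70 g; both ends are alike
- strut_green_center (a point): centre of the green tail-boom strut; same shape and axes as the red one
- rest_red: rod rest with red forks, fixed: plywood foot 60 (its x) x 200 (its y) x 12 mm, two posts 65 mm either side of its centre along y, each with a V of two 45 degree arms, mouth 45 mm wide at 75 mm height, bottom 52 mm up; a strut lies in both Vs along y, its centre 62 mm above the table. Origin at the centre of the underside
- rest_green: rod rest with green forks; same shape, sizes and axes as the red one
- servo: bystander: black model servo standing on the table between the two rests, 55 (its x, over the lugs) x 20 x 44 mm high; origin at the centre of its underside
- cell: bystander: purple round battery cell standing on end on the table between the two rests, 18 mm in diameter, 66 mm high; origin at the centre of its underside
Mind the look-alikes: they are no part of the job. Leave any pink look-alike of the rest_red alone.

How it is judged:
On the way, in this order (a step that is already met when the one before it is completed fails the run):
1. both trays stand level on the mat, released (x of tray_orange_handle in the frame of mat between -0.1 and 0.1 m and y of tray_orange_handle in the frame of mat between -0.125 and 0.125 m and height (world z) of tray_orange_handle between 0.069 and 0.081 m and angle between each of tray_orange_handle, tray_blue_handle's own z axis and vertical below 0.08 rad and linear speed of each of tray_orange, tray_blue below 0.03 m/s and angular speed of each of tray_orange, tray_blue below 0.3 rad/s and contact force between the fingers and tray_orange below 0.1 N and x of tray_blue_handle in the frame of mat between -0.1 and 0.1 m and y of tray_blue_handle in the frame of mat between -0.125 and 0.125 m and height (world z) of tray_blue_handle between 0.069 and 0.081 m and contact force between the fingers and tray_blue below 0.1 N), for 0.2 s.
2. each strut lies in the rest of its own colour, released (x of strut_red_center in the frame of rest_red between -0.008 and 0.008 m and y of strut_red_center in the frame of rest_red between -0.02 and 0.02 m and z of strut_red_center in the frame of rest_red between 0.057 and 0.067 m and angle between the y axis of strut_red_center and the y axis of rest_red, either way round below 0.08 rad and linear speed of each of strut_red, strut_green below 0.03 m/s and angular speed of each of strut_red, strut_green below 0.3 rad/s and contact force between the fingers and strut_red below 0.1 N and x of strut_green_center in the frame of rest_green between -0.008 and 0.008 m and y of strut_green_center in the frame of rest_green between -0.02 and 0.02 m and z of strut_green_center in the frame of rest_green between 0.057 and 0.067 m and angle between the y axis of strut_green_center and the y axis of rest_green, either way round below 0.08 rad and contact force between the fingers and strut_green below 0.1 N), for 0.2 s.
At the end, for the whole second after the job is handed in: each strut lies at rest in both forks of the rest of its own colour (within 20 mm of centred lengthwise), and both trays hang level in the case on its rims, each within 15 mm of where it was at the start; all is released and still (all of step 2 and distance of each of tray_orange_handle, tray_blue_handle from where it was at the start of the episode below 0.015 m and angle between each of tray_orange_handle, tray_blue_handle's own z axis and vertical below 0.06 rad and angle between the x axis of each of tray_orange_handle, tray_blue_handle and the x axis of case, either way round below 0.12 rad and height (world z) of tray_orange_handle between 0.119 and 0.129 m and linear speed of each of tray_orange, tray_blue below 0.03 m/s and angular speed of each of tray_orange, tray_blue below 0.3 rad/s and contact force between the fingers and tray_orange below 0.1 N and height (world z) of tray_blue_handle between 0.119 and 0.129 m and contact force between the fingers and tray_blue below 0.1 N); the robot touches nothing.
It fails at once if a tray is tipped by more than about 20 degrees, so that screws spill (angle between any of tray_orange_handle, tray_blue_handle's own z axis and vertical above 0.35 rad).
It fails at once if a tray or strut is dropped (falls freely from more than about 4 cm) ((linear speed of tray_orange above 0.9 m/s and contact force between the fingers and tray_orange below 0.05 N) or (linear speed of tray_blue above 0.9 m/s and contact force between the fingers and tray_blue below 0.05 N) or (linear speed of strut_red above 0.9 m/s and contact force between the fingers and strut_red below 0.05 N) or (linear speed of strut_green above 0.9 m/s and contact force between the fingers and strut_green below 0.05 N)).
It fails at once if the servo or the cell is pushed more than 20 mm or knocked over (distance of any of servo, cell from where it was at the start of the episode above 0.02 m or angle between any of servo, cell's own z axis and vertical above 0.5 rad).
It also fails if it takes over 138 s, if anything falls off the work surface, if the arm or the gripper's body presses on something with over 40 N, if the wrist force passes 120 N, or if a joint passes its speed limit or range.

## Working session

There is one attempt and no reset: what is moved stays moved. The work goes in short steps, Python scripts to look and compute and a tool call to move; the robot and the scene stay as the last step left them, time stands still between calls to the robot, and variables do not carry over. Pictures are saved under pics/ and viewed, about 12 in all and at most 16, crops included, and the job is handed in when it is done.

Besides the shell and the picture viewer there is one more tool, called after "Emit:" as name(argument=value, ...) on one line, values as JSON. apply_moves: Moves the arm, as the interface text tells. Its arguments: {"type":"object","properties":{"steps":{"type":"array","items":{"type":"number"}}},"required":["steps"]}

```bash
ls; mkdir -p pics; cat > h.py <<'E'
import numpy as np, cv2
from scipy.spatial.transform import Rotation as Ro
from bench import manip, vision, order
def snap(name,out):
    s=manip.get_state(); im=np.array(vision.camera(name)); cv2.imwrite('pics/'+out+'.png',im[:,:,::-1]); return s,im
def ray(name,uv,s=None):
    c=vision.calibration(name); uv=np.atleast_2d(np.array(uv,float))
    d=np.c_[(uv[:,0]-c['cx'])/c['fx'],(uv[:,1]-c['cy'])/c['fy']]; u=d.copy()
    for _ in range(30): u=d/(1+c['k1']*(u**2).sum(1,keepdims=True))
    v=np.c_[u,np.ones(len(u))]
    if name=='wrist':
        T=np.array(c['tool_from_camera']); R=Ro.from_rotvec(s['ee_rot']).as_matrix()
        return np.array(s['tcp_pos'])+R@T[:3,3], v@(R@T[:3,:3]).T
    R=np.array(c['R']);t=np.array(c['t']); return -R.T@t, v@R
def atz(name,uv,z,s=None):
    o,d=ray(name,uv,s); z=np.broadcast_to(z,len(d)); return o+d*((z-o[2])/d[:,2])[:,None]
def proj(name,X,s=None):
    c=vision.calibration(name); X=np.atleast_2d(np.array(X,float))
    if name=='wrist':
        T=np.array(c['tool_from_camera']); R=Ro.from_rotvec(s['ee_rot']).as_matrix()
        p=((X-s['tcp_pos'])@R-T[:3,3])@T[:3,:3]
    else: p=X@np.array(c['R']).T+c['t']
    u=p[:,:2]/p[:,2:]; u=u*(1+c['k1']*(u**2).sum(1,keepdims=True))
    return u*[c['fx'],c['fy']]+[c['cx'],c['cy']]
E
python3 - <<'E'
from h import *
for n in('scene','side','wrist'): s,_=snap(n,n+'0')
print(s)
for n in('scene','side','wrist'): print(vision.calibration(n))
E
```

```text
pics
{'clock': 0.1, 'qpos': array([ 1.17199983e+00,  2.38723152e-01, -1.41336412e-02,  1.31920854e+00,
        1.69356640e-05,  1.57081611e+00]), 'dq': array([-9.17904605e-05, -1.91050398e-03,  2.79315200e-03, -2.42329565e-04,
       -8.62523682e-04, -4.56232652e-04]), 'effort': array([ 1.93751621e-03, -5.39721465e+01,  3.46998417e+01,  1.34648482e-02,
        1.57625124e-05,  1.54336501e-06]), 'tcp_pos': array([0.20371833, 0.48347392, 0.23075481]), 'ee_rot': array([-6.22262502e-01, -3.07907559e+00,  1.94842536e-03]), 'ft_force': array([0.0115085 , 0.15136262, 0.06549705]), 'moment': array([-0.01506687, -0.01830527,  0.04350776]), 'opening': 0.9990979574303896}
{'fx': 489.5222741297803, 'fy': 489.5222741297803, 'cx': 319.26786987758186, 'cy': 239.71324136030415, 'k1': -0.11047062520779283, 'R': array([[-6.80073545e-01,  7.33143828e-01,  3.17102516e-04],
       [ 5.49503895e-01,  5.10013035e-01, -6.61764439e-01],
       [-4.85330241e-01, -4.49874239e-01, -7.49711762e-01]]), 't': array([ 0.29615528, -0.17768595,  1.26575893])}
{'fx': 489.8643089572888, 'fy': 489.8643089572888, 'cx': 323.1024617155963, 'cy': 238.04070648321684, 'k1': -0.025115304109850203, 'R': array([[ 0.83819854, -0.54521746,  0.01269353],
       [-0.38712897, -0.61123026, -0.6903106 ],
       [ 0.38412806,  0.57370331, -0.72340179]]), 't': array([-0.3782806 ,  0.22348597,  0.88285405])}
{'fx': 362.0259156682808, 'fy': 362.0259156682808, 'cx': 312.5773596574946, 'cy': 242.8929250814737, 'k1': -0.05011575116030889, 'tool_from_camera': array([[ 1.12936961e-03, -9.56543114e-01, -2.91588744e-01,
         7.44976055e-02],
       [ 9.99999239e-01,  1.22529791e-03, -1.46375762e-04,
        -8.17912461e-05],
       [ 4.97297805e-04, -2.91588356e-01,  9.56543770e-01,
        -1.42000120e-01],
       [ 0.00000000e+00,  0.00000000e+00,  0.00000000e+00,
         1.00000000e+00]])}
```

View pics/scene0.png

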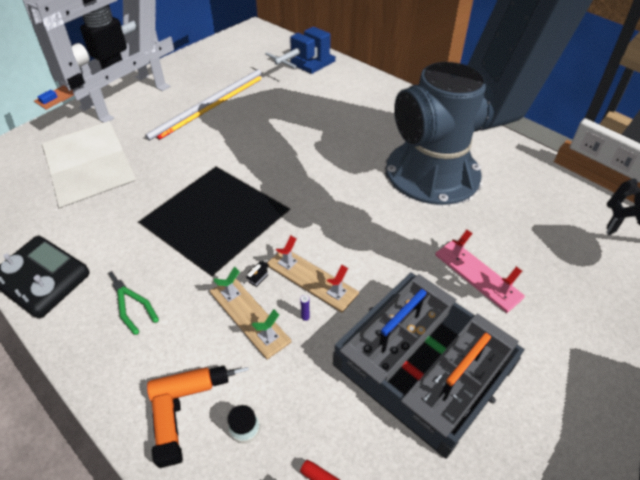

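View pics/side0.png

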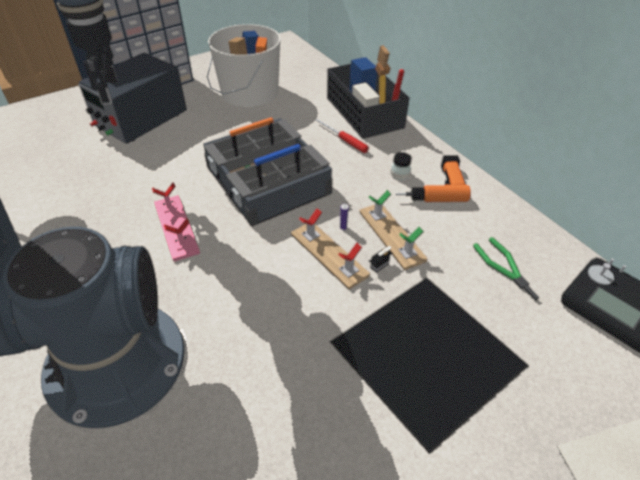

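```bash
python3 - <<'E'
import cv2
a=cv2.imread('pics/scene0.png')[150:450,130:530]; cv2.imwrite('pics/c1.png',cv2.resize(a,(800,600),interpolation=cv2.INTER_CUBIC))
a=cv2.imread('pics/side0.png')[110:460,150:540]; cv2.imwrite('pics/c2.png',cv2.resize(a,None,fx=1.7,fy=1.7,interpolation=cv2.INTER_CUBIC))
E
```

```text
(no output)
```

View pics/c1.png

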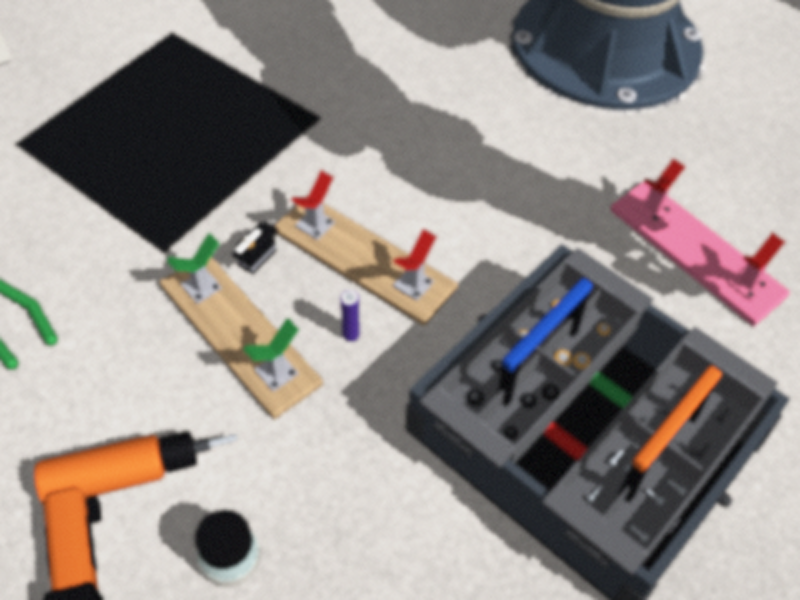

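View pics/c2.png

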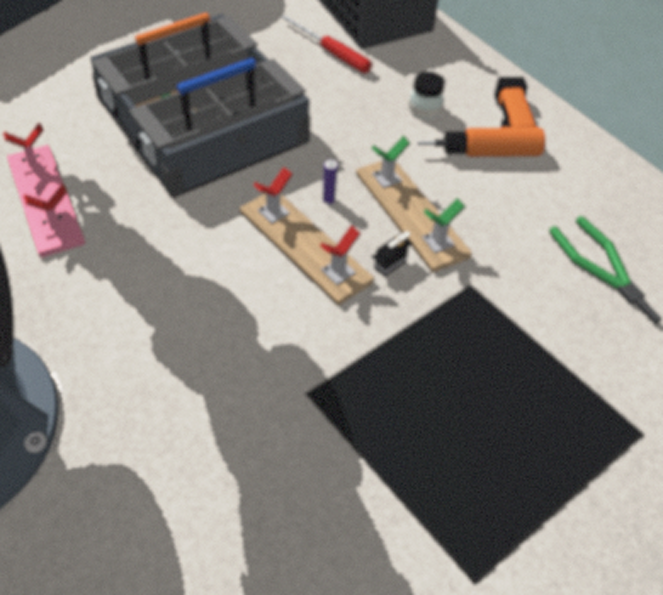

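```bash
python3 - <<'E'
from h import *
np.set_printoptions(precision=4,suppress=True)
sc=lambda p:np.array(p)/2+[130,150]
sd=lambda p:np.array(p)/1.7+[150,110]
def show(l,n,p,z):
    q=atz(n,sc(p) if n=='scene' else sd(p),z); print(l,n,q[:,:2].tolist() and np.round(q[:,:2],4).tolist(),'mid',q[:,:2].mean(0),'len',np.linalg.norm(q[0]-q[-1]),'ang',np.degrees(np.arctan2(*(q[-1]-q[0])[1::-1])))
show('mat','scene',[(17,145),(172,34),(321,117),(167,250)],.003)
show('mat','side',[(307,393),(472,284),(642,434),(475,582)],.003)
show('blue','scene',[(507,366),(588,285)],.126)
show('blue','side',[(180,86),(254,63)],.126)
show('or','scene',[(640,465),(716,370)],.126)
show('or','side',[(139,38),(208,17)],.126)
show('redfoot long','scene',[(425,320),(275,228)],.012)
show('redfoot long','side',[(241,208),(342,300)],.012)
show('redfoot short','side',[(375,283),(342,300)],.012)
show('redfoot short','scene',[(425,320),(458,288)],.012)
show('grfoot long','scene',[(274,414),(160,283)],.012)
show('grfoot short','scene',[(274,414),(322,380)],.012)
show('grfoot long','side',[(357,170),(435,268)],.012)
show('grfoot short','side',[(435,268),(470,250)],.012)
show('redstrut','scene',[(548,425),(585,455)],.043)
show('grstrut','scene',[(593,376),(630,402)],.043)
show('cell top','scene',[(350,298)]*2,.066)
show('servo top','scene',[(256,240)]*2,.044)
E
```

```text
mat scene [[0.6284, -0.4047], [0.3749, -0.4252], [0.351, -0.1723], [0.6043, -0.1512]] mid [ 0.4896 -0.2883] len 0.25464167708321894 ang 95.43879980832669
mat side [[0.353, -0.1768], [0.6099, -0.1577], [0.6262, -0.4126], [0.3722, -0.4321]] mid [ 0.4903 -0.2948] len 0.2560903153682839 ang -85.6844009730962
blue scene [[0.5354, 0.2375], [0.4221, 0.2397]] mid [0.4788 0.2386] len 0.11326078432083765 ang 178.8605319715457
blue side [[0.4247, 0.2368], [0.533, 0.2287]] mid [0.4789 0.2328] len 0.10866148899709183 ang -4.278053814500832
or scene [[0.5354, 0.3691], [0.4208, 0.3697]] mid [0.4781 0.3694] len 0.11459095453183574 ang 179.70936588362443
or side [[0.4271, 0.3649], [0.5346, 0.3601]] mid [0.4808 0.3625] len 0.10763014247623583 ang -2.593460207214438
redfoot long scene [[0.4881, 0.1117], [0.5093, -0.0828]] mid [0.4987 0.0145] len 0.19565214999829272 ang -83.7840904184485
redfoot long side [[0.432, 0.0993], [0.4558, -0.0973]] mid [0.4439 0.001 ] len 0.19806957203201167 ang -83.10459164924906
redfoot short side [[0.5048, -0.0976], [0.4558, -0.0973]] mid [ 0.4803 -0.0974] len 0.04898961310
[... 361 characters left out ...]
05637477009232037 ang 172.7366289243786
grfoot long side [[0.6046, 0.0769], [0.5819, -0.1184]] mid [ 0.5932 -0.0207] len 0.19662730366074682 ang -96.62366253825051
grfoot short side [[0.5819, -0.1184], [0.6385, -0.1192]] mid [ 0.6102 -0.1188] len 0.05662461871742482 ang -0.8014275949731189
redstrut scene [[0.5138, 0.2777], [0.5153, 0.3191]] mid [0.5146 0.2984] len 0.04145426128366593 ang 87.89711044216335
grstrut scene [[0.4457, 0.2786], [0.4452, 0.3193]] mid [0.4455 0.299 ] len 0.04066254005720392 ang 90.68811203399156
cell top scene [[0.5457, 0.0655], [0.5457, 0.0655]] mid [0.5457 0.0655] len 0.0 ang 0.0
servo top scene [[0.549, -0.065], [0.549, -0.065]] mid [ 0.549 -0.065] len 0.0 ang 0.0
```

Emit:
apply_moves(steps=[-0.04,-0.014,0,-6,0.085,-0.08,-0.028,0,-12,0.085,-0.12,-0.042,0,-18,0.085,-0.155,-0.054,0,-22.8,0.085,-0.19,-0.066,0,-22.8,0.085])

```text
clock: 0.57
tcp_pos: [0.3543, 0.3472, 0.2308]
ee_rot: [0.008, -3.141, 0.002]
ft_force: [0.8, 0.5, -0.6]
opening: 0.993
```

Emit:
apply_moves(steps=[-0.03,-0.027,0,0,0.085,-0.06,-0.053,0,0,0.085,-0.09,-0.08,0,0,0.085,-0.125,-0.111,0.01,0,0.085,-0.125,-0.111,0.01,0,0.085])

```text
clock: 0.98
tcp_pos: [0.4834, 0.2329, 0.2195]
ee_rot: [0.001, -3.141, 0.005]
ft_force: [-0.3, 0.6, 0.5]
opening: 0.997
```

```bash
python3 - <<'E'
from h import *
s,im=snap('wrist','w1'); print(s['tcp_pos'],s['ee_rot'],s['qpos'])
E
```

```text
[0.48335502 0.23290246 0.21954047] [ 1.24575785e-03 -3.14148892e+00  4.55763652e-03] [ 0.45048784  0.26308227 -0.00970263  1.29936396 -0.00256902  0.44969647]
```

View pics/w1.png

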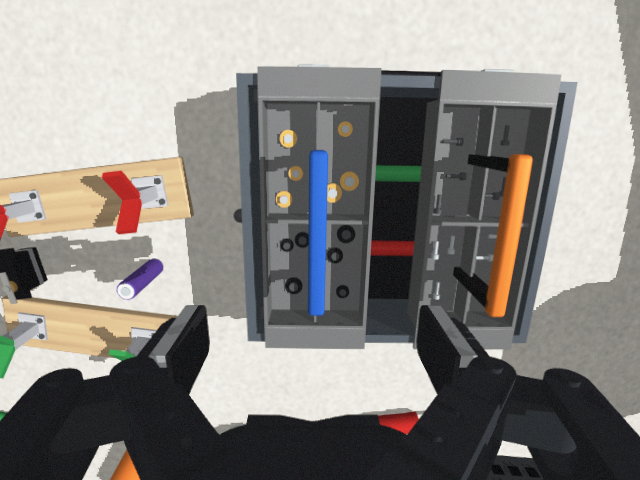

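```bash
python3 - <<'E'
from h import *
np.set_printoptions(precision=4,suppress=True)
s=dict(tcp_pos=np.array([0.48335502,0.23290246,0.21954047]),ee_rot=[1.24575785e-03,-3.14148892e+00,4.55763652e-03])
f=lambda p,z:atz('wrist',p,z,s)
for l,p,z in [('blue',[(318.5,150),(317,316)],.130),('or',[(521,155),(496,317)],.130),('gr',[(398,166),(398,181)],.036),('red',[(395,240),(395,255)],.036),('case',[(237,73),(576,83),(248,341),(527,343)],.080),('redfoot',[(181,157),(190,215)],.012),('redpin',[(20,207),(148,193)],.02)]:
  q=f(p,z); print(l,q[:,:2].tolist(),q.mean(0),np.linalg.norm(q[0]-q[1]))
E
```

```text
blue [[0.4189527099338471, 0.23617429844672144], [0.5339103418457543, 0.23586847835247823]] [0.4764 0.236  0.13  ] 0.11495803869553263
or [[0.42077945503718306, 0.36448559955619275], [0.5350011386105261, 0.3654070474920498]] [0.4779 0.3649 0.13  ] 0.11422540026030725
gr [[0.4365059671400326, 0.30789930818123173], [0.4497564140193347, 0.308777011329499]] [0.4431 0.3083 0.036 ] 0.013279484376950977
red [[0.5049066386543167, 0.3097355455227081], [0.5197847422886772, 0.31075680223941465]] [0.5123 0.3102 0.036 ] 0.014913112788287658
case [[0.36681665158680204, 0.17776168376284412], [0.37023551254274173, 0.4272683293084759], [0.5862273754680756, 0.17503195137434183], [0.5889737279085274, 0.42725341247605697]] [0.4781 0.3018 0.08  ] 0.24953006789096496
redfoot [[0.4302768624571309, 0.10693974821168159], [0.4866955608159928, 0.11042481293684878]] [0.4585 0.1087 0.012 ] 0.05652623462293281
redpin [[0.47641302771139277, -0.05885664341172617], [0.46333088818567003, 0.07438620288392311]] [0.4699 0.0078 0.02  ] 0.1338835257361282
```

Emit:
apply_moves(steps=[0.0065,0.003,0.035,0,0.085,0.0065,0.003,0.07,0,0.085,0.0065,0.003,0.1,0,0.085,0.0065,0.003,0.114,0,0.085,0.0065,0.003,0.114,0,0.085])

```text
clock: 1.45
tcp_pos: [0.4726, 0.2361, 0.1023]
ee_rot: [0.002, -3.134, 0.008]
ft_force: [-0.0, -0.1, 0.7]
opening: 0.993
```

Emit:
apply_moves(steps=[0,0,0,0,0.06,0,0,0,0,0.03,0,0,0,0,0,0,0,0,0,0,0,0,0,0,0])

```text
clock: 1.87
tcp_pos: [0.4731, 0.2365, 0.1033]
ee_rot: [0.002, -3.136, 0.007]
ft_force: [-0.2, -0.5, -0.3]
opening: 0.292
```

Emit:
apply_moves(steps=[-0.003,0,0,0,0,-0.004,0,0,0,0,-0.004,0,0,0,0,-0.004,0,0,0,0,-0.004,0,0,0,0])

```text
clock: 2.28
tcp_pos: [0.4776, 0.2366, 0.1037]
ee_rot: [0.002, -3.137, 0.006]
ft_force: [1.0, -0.7, 5.0]
opening: 0.129
```

Emit:
apply_moves(steps=[0,0,-0.008,0,0,0,0,-0.022,0,0,0,0,-0.042,0,0,0,0,-0.065,0,0,0,0,-0.09,0,0])

```text
clock: 2.7
tcp_pos: [0.4772, 0.2365, 0.1941]
ee_rot: [0.002, -3.135, 0.008]
ft_force: [1.0, 0.5, -3.1]
opening: 0.127
```

Emit:
apply_moves(steps=[0,-0.01,-0.008,0,0,0,-0.028,-0.012,0,0,0,-0.055,-0.015,0,0,0,-0.09,-0.015,0,0,0,-0.125,-0.015,0,0])

```text
clock: 3.12
tcp_pos: [0.4766, 0.1101, 0.2091]
ee_rot: [0.004, -3.134, 0.009]
ft_force: [0.1, -0.4, -2.5]
opening: 0.122
```

Emit:
apply_moves(steps=[-0.001,-0.035,0,0,0,-0.002,-0.07,0,0,0,-0.003,-0.105,0,0,0,-0.004,-0.14,0,0,0,-0.005,-0.175,0,0,0])

```text
clock: 3.53
tcp_pos: [0.4808, -0.067, 0.2094]
ee_rot: [0.004, -3.133, 0.009]
ft_force: [0.7, 0.4, -3.9]
opening: 0.128
```

Emit:
apply_moves(steps=[-0.001,-0.035,0,-1,0,-0.002,-0.07,0,-2,0,-0.003,-0.105,0,-3,0,-0.004,-0.14,0,-4,0,-0.005,-0.165,0,-4.7,0])

```text
clock: 3.95
tcp_pos: [0.485, -0.2351, 0.2094]
ee_rot: [0.131, -3.128, 0.008]
ft_force: [1.2, 0.1, -2.5]
opening: 0.127
```

Emit:
apply_moves(steps=[0,-0.03,0,0,0,0,-0.06,0.01,0,0,0,-0.09,0.02,0,0,0,-0.11,0.04,0,0,0,-0.117,0.06,0,0])

```text
clock: 4.37
tcp_pos: [0.4934, -0.3556, 0.1486]
ee_rot: [0.127, -3.128, 0.01]
ft_force: [0.2, 0.2, -2.8]
opening: 0.13
```

Emit:
apply_moves(steps=[0,0,0.02,0,0,0,0,0.045,0,0,0,0,0.065,0,0,0,0,0.08,0,0,0,0,0.083,0,0])

```text
clock: 4.78
tcp_pos: [0.4898, -0.3551, 0.0619]
ee_rot: [0.127, -3.123, 0.004]
ft_force: [-0.2, 0.0, -2.5]
opening: 0.131
```

Need 7 mm more; lower slowly, then open.

Emit:
apply_moves(steps=[0,0,0.002,0,0,0,0,0.004,0,0,0,0,0.0065,0,0,0,0,0.008,0,0,0,0,0.008,0,0])

```text
clock: 5.2
tcp_pos: [0.49, -0.3555, 0.0549]
ee_rot: [0.127, -3.125, 0.006]
ft_force: [-1.2, 0.5, 0.7]
opening: 0.127
```

Emit:
apply_moves(steps=[0,0,0,0,0.02,0,0,0,0,0.04,0,0,0,0,0.085,0,0,0,0,0.085,0,0,0,0,0.085])

```text
clock: 5.62
tcp_pos: [0.4902, -0.3555, 0.0551]
ee_rot: [0.127, -3.125, 0.006]
ft_force: [-0.8, -0.5, -1.3]
opening: 0.789
```

Emit:
apply_moves(steps=[0,0,-0.02,0,0.085,0,0,-0.05,0,0.085,0,0,-0.09,0,0.085,0,0.02,-0.12,2,0.085,0,0.06,-0.14,4.6,0.085])

```text
clock: 6.03
tcp_pos: [0.4888, -0.3004, 0.1966]
ee_rot: [-0.006, -3.132, 0.012]
ft_force: [0.6, 1.0, -0.2]
opening: 0.99
```

Emit:
apply_moves(steps=[0,0.041,0,0,0.085,0,0.082,0,0,0.085,0,0.123,0,0,0.085,0,0.164,0,0,0.085,0,0.205,0,0,0.085])

```text
clock: 6.45
tcp_pos: [0.4892, -0.0937, 0.1953]
ee_rot: [-0.006, -3.132, 0.012]
ft_force: [0.4, 0.0, -0.0]
opening: 0.995
```

Emit:
apply_moves(steps=[0,0.041,0,0,0.085,0,0.082,0,0,0.085,0,0.123,0,0,0.085,0,0.164,0,0,0.085,0,0.205,0,0,0.085])

```text
clock: 6.87
tcp_pos: [0.4896, 0.1134, 0.194]
ee_rot: [-0.006, -3.133, 0.012]
ft_force: [1.4, 0.1, 0.7]
opening: 0.996
```

Emit:
apply_moves(steps=[0,0.041,0,0,0.085,0,0.082,0,0,0.085,0,0.123,0,0,0.085,0,0.164,0,0,0.085,0,0.2,0,0,0.085])

```text
clock: 7.28
tcp_pos: [0.4899, 0.3161, 0.1925]
ee_rot: [-0.005, -3.133, 0.011]
ft_force: [1.6, -0.0, -1.0]
opening: 1.001
```

Emit:
apply_moves(steps=[0.004,0.025,0.01,0,0.085,0.008,0.049,0.03,0,0.085,0.01,0.049,0.055,0,0.085,0.01,0.049,0.08,0,0.085,0.01,0.049,0.0885,0,0.085])

```text
clock: 7.7
tcp_pos: [0.4774, 0.364, 0.1002]
ee_rot: [-0.003, -3.129, 0.016]
ft_force: [-1.2, -0.4, -0.7]
opening: 0.995
```

Emit:
apply_moves(steps=[0,0,0,0,0.085,0,0,0,0,0.06,0,0,0,0,0.03,0,0,0,0,0.025,0,0,0,0,0.025])

```text
clock: 8.12
tcp_pos: [0.4783, 0.3642, 0.1016]
ee_rot: [-0.004, -3.131, 0.014]
ft_force: [0.4, 0.3, -0.7]
opening: 0.449
```

Emit:
apply_moves(steps=[0,0.0005,-0.002,0,0.01,0,0.0005,-0.002,0,0,0,0.0005,-0.002,0,0,0,0.0005,-0.002,0,0,0,0.0005,-0.002,0,0])

```text
clock: 8.53
tcp_pos: [0.479, 0.3653, 0.1051]
ee_rot: [-0.004, -3.133, 0.011]
ft_force: [-1.2, 0.3, 6.8]
opening: 0.127
```

Emit:
apply_moves(steps=[0,0,0,0,0,0,0,-0.008,0,0,0,0,-0.022,0,0,0,0,-0.042,0,0,0,0,-0.065,0,0])

```text
clock: 8.95
tcp_pos: [0.4788, 0.3651, 0.17]
ee_rot: [-0.004, -3.131, 0.014]
ft_force: [-0.0, 0.4, -3.4]
opening: 0.126
```

Emit:
apply_moves(steps=[0,-0.01,-0.02,0,0,0,-0.028,-0.035,0,0,0,-0.055,-0.04,0,0,0,-0.09,-0.04,0,0,0,-0.125,-0.04,0,0])

```text
clock: 9.37
tcp_pos: [0.4786, 0.2397, 0.2118]
ee_rot: [-0.002, -3.132, 0.013]
ft_force: [0.7, -0.3, -4.4]
opening: 0.126
```

Emit:
apply_moves(steps=[-0.001,-0.035,0,0,0,-0.001,-0.07,0,0,0,-0.002,-0.105,0,0,0,-0.002,-0.14,0,0,0,-0.002,-0.175,0,0,0])

```text
clock: 9.78
tcp_pos: [0.4798, 0.063, 0.2136]
ee_rot: [-0.002, -3.131, 0.014]
ft_force: [0.6, 0.1, -3.6]
opening: 0.128
```

Emit:
apply_moves(steps=[-0.001,-0.035,0,-1,0,-0.001,-0.07,0,-2,0,-0.002,-0.105,0,-3,0,-0.002,-0.14,0,-4,0,-0.002,-0.175,0,-4.7,0])

```text
clock: 10.2
tcp_pos: [0.4811, -0.1137, 0.2156]
ee_rot: [0.128, -3.128, 0.013]
ft_force: [1.4, 0.2, -3.5]
opening: 0.123
```

Emit:
apply_moves(steps=[0.002,-0.03,0,0,0,0.004,-0.06,0.01,0,0,0.006,-0.09,0.02,0,0,0.006,-0.11,0.04,0,0,0.006,-0.117,0.06,0,0])

```text
clock: 10.62
tcp_pos: [0.4844, -0.2345, 0.1566]
ee_rot: [0.124, -3.13, 0.015]
ft_force: [0.6, -0.6, -4.8]
opening: 0.129
```

Emit:
apply_moves(steps=[0,0,0.02,0,0,0,0,0.045,0,0,0,0,0.065,0,0,0,0,0.08,0,0,0,0,0.083,0,0])

```text
clock: 11.03
tcp_pos: [0.4819, -0.2346, 0.0712]
ee_rot: [0.124, -3.126, 0.012]
ft_force: [-1.5, 0.9, -3.9]
opening: 0.126
```

Emit:
apply_moves(steps=[0,0,0.005,0,0,0,0,0.009,0,0,0,0,0.012,0,0,0,0,0.014,0,0,0,0,0.0155,0,0])

```text
clock: 11.45
tcp_pos: [0.482, -0.2349, 0.0561]
ee_rot: [0.124, -3.127, 0.013]
ft_force: [-1.1, -1.4, 2.1]
opening: 0.13
```

Emit:
apply_moves(steps=[0,0,0.001,0,0,0,0,0.001,0,0,0,0,0,0,0.02,0,0,0,0,0.085,0,0,0,0,0.085])

```text
clock: 11.87
tcp_pos: [0.4826, -0.2352, 0.0566]
ee_rot: [0.124, -3.128, 0.014]
ft_force: [0.6, 0.0, 0.6]
opening: 0.505
```

Emit:
apply_moves(steps=[0,0,0,0,0.085,0,0,0,0,0.085,0,0,-0.015,0,0.085,0,0,-0.04,0,0.085,0,0,-0.075,0,0.085])

```text
clock: 12.28
tcp_pos: [0.4819, -0.2338, 0.1304]
ee_rot: [0.124, -3.124, 0.01]
ft_force: [-0.2, 0.0, 0.2]
opening: 0.996
```

```bash
python3 - <<'E'
from h import *
snap('scene','s2'); 
a=cv2.imread('pics/s2.png')[150:450,130:530]; cv2.imwrite('pics/s2c.png',cv2.resize(a,(800,600),interpolation=cv2.INTER_CUBIC))
E
```

```text
(no output)
```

View pics/s2c.png

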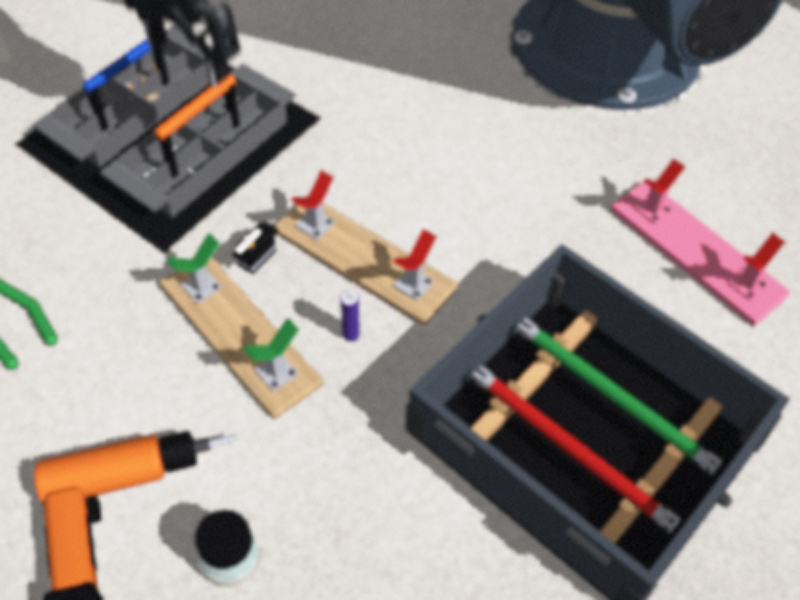

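Emit:
apply_moves(steps=[0,0,-0.035,-2,0.085,0,0.02,-0.06,-9,0.085,0,0.055,-0.07,-16,0.085,0,0.095,-0.07,-23,0.085,0,0.135,-0.07,-30,0.085])

```text
clock: 12.75
tcp_pos: [0.4754, -0.0991, 0.2077]
ee_rot: [0.937, -2.992, 0.017]
ft_force: [1.7, 0.1, -0.2]
opening: 0.996
```

Emit:
apply_moves(steps=[-0.0217,0.031,0,-6,0.085,-0.0434,0.0624,0,-12,0.085,-0.065,0.0936,0,-18,0.085,-0.0868,0.125,0,-24,0.085,-0.1085,0.156,0,-30,0.085])

```text
clock: 13.17
tcp_pos: [0.4753, 0.0928, 0.2055]
ee_rot: [1.685, -2.641, 0.014]
ft_force: [0.9, -0.3, 0.5]
opening: 0.999
```

Emit:
apply_moves(steps=[-0.037,0.011,0,-5,0.06,-0.074,0.022,0,-10,0.06,-0.111,0.032,0,-15,0.06,-0.148,0.043,0,-20,0.06,-0.185,0.054,0,-25.2,0.06])

```text
clock: 13.58
tcp_pos: [0.5043, 0.2854, 0.2031]
ee_rot: [2.225, -2.204, 0.011]
ft_force: [0.9, -0.5, -0.3]
opening: 0.703
```

```bash
python3 - <<'E'
from h import *
s,im=snap('wrist','w2'); print(s['tcp_pos'].tolist(),s['ee_rot'].tolist(),s['qpos'])
E
```

```text
[0.5042882678814019, 0.28542699121503895, 0.20313894241654554] [2.224953252574898, -2.204286936236336, 0.011241454704521451] [ 0.52006156  0.3473571   0.06958807  1.30035789 -0.00947693 -1.06003173]
```

View pics/w2.png

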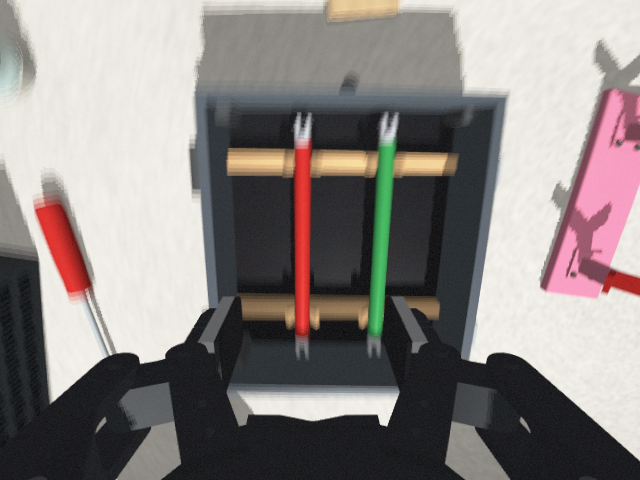

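```bash
python3 - <<'E'
from h import *
np.set_printoptions(precision=4,suppress=True)
s=dict(tcp_pos=np.array([0.5042882678814019, 0.28542699121503895, 0.20313894241654554]),ee_rot=[2.224953252574898, -2.204286936236336, 0.011241454704521451])
for l,p in [('red',[(303.5,111),(302,359)]),('gr',[(390,111),(373.5,357)])]:
  q=atz('wrist',p,.038,s); print(l,q,q.mean(0),np.linalg.norm(q[0]-q[1]))
E
```

```text
red [[0.512  0.1918 0.038 ]
 [0.5127 0.4213 0.038 ]] [0.5123 0.3066 0.038 ] 0.22950908490583521
gr [[0.4421 0.1908 0.038 ]
 [0.4425 0.4186 0.038 ]] [0.4423 0.3047 0.038 ] 0.22771151774256873
```

Emit:
apply_moves(steps=[-0.01,-0.004,0.02,0,0.05,-0.019,-0.008,0.05,0,0.05,-0.019,-0.008,0.08,0,0.05,-0.019,-0.008,0.105,0,0.05,-0.019,-0.008,0.12,0,0.05])

```text
clock: 14.05
tcp_pos: [0.5117, 0.3091, 0.0791]
ee_rot: [2.236, -2.193, 0.007]
ft_force: [-0.8, -0.6, 0.7]
opening: 0.579
```

Emit:
apply_moves(steps=[0,0,0.02,0,0.05,0,0,0.04,0,0.05,0,0,0.055,0,0.05,0,0,0.06,0,0.05,0,0,0.06,0,0.05])

```text
clock: 14.47
tcp_pos: [0.5107, 0.308, 0.0178]
ee_rot: [2.234, -2.191, 0.006]
ft_force: [0.8, -0.2, 0.5]
opening: 0.583
```

Emit:
apply_moves(steps=[0.003,-0.001,0,1,0.05,0.003,-0.0015,0,1,0.03,0.003,-0.0015,0,1,0,0.003,-0.0015,0,1,0,0.003,-0.0015,0,1,0])

```text
clock: 14.88
tcp_pos: [0.513, 0.3052, 0.0188]
ee_rot: [2.216, -2.212, 0.007]
ft_force: [-0.3, -0.1, 4.5]
opening: 0.141
```

Emit:
apply_moves(steps=[0,0,0,0,0,0,0,0,0,0,0,0,0,0,0,0,0,0,0,0,0,0,0,0,0])

```text
clock: 15.3
tcp_pos: [0.5131, 0.3054, 0.0191]
ee_rot: [2.216, -2.212, 0.008]
ft_force: [0.8, 0.1, 4.5]
opening: 0.137
```

Emit:
apply_moves(steps=[0,0,-0.008,0,0,0,0,-0.025,0,0,0,0,-0.05,0,0,0,0,-0.08,0,0,0,0,-0.115,0,0])

```text
clock: 15.72
tcp_pos: [0.5125, 0.306, 0.1343]
ee_rot: [2.214, -2.21, 0.006]
ft_force: [1.4, 0.3, -0.8]
opening: 0.141
```

Emit:
apply_moves(steps=[0.015,0.004,-0.015,-1,0,0.045,0.01,-0.025,-2,0,0.083,0.016,-0.025,-3,0,0.12,0.022,-0.025,-4,0,0.158,0.028,-0.025,-5,0])

```text
clock: 16.13
tcp_pos: [0.4842, 0.1471, 0.1619]
ee_rot: [2.311, -2.109, 0.006]
ft_force: [0.4, -0.5, -2.0]
opening: 0.14
```

Emit:
apply_moves(steps=[0.035,0,0,-0.5,0,0.07,0.001,0,-1,0,0.1,0.001,0,-1.2,0,0.125,0.001,0,-1.2,0,0.138,0.001,0,-1.2,0])

```text
clock: 16.55
tcp_pos: [0.4955, 0.007, 0.1639]
ee_rot: [2.33, -2.087, 0.006]
ft_force: [0.9, -0.2, -0.9]
opening: 0.141
```

```bash
python3 - <<'E'
from h import *
s,im=snap('wrist','w3'); print(s['tcp_pos'].tolist(),s['ee_rot'].tolist(),s['qpos'])
E
```

```text
[0.49553294624041333, 0.006981436221763884, 0.16387112616525598] [2.3304570946757317, -2.0869140868843488, 0.0061070613108818944] [ 0.02174714  0.22589646 -0.20701533  1.14411262 -0.01237251 -1.65916518]
```

View pics/w3.png

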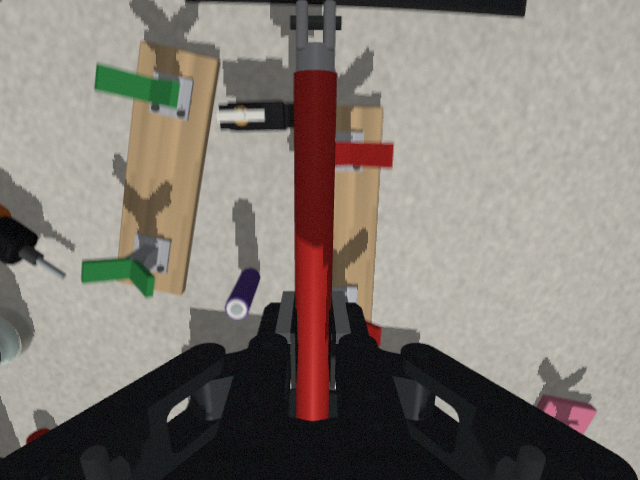

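```bash
python3 - <<'E'
from h import *
np.set_printoptions(precision=4,suppress=True)
s=dict(tcp_pos=np.array([0.49553294624041333, 0.006981436221763884, 0.16387112616525598]),ee_rot=[2.3304570946757317, -2.0869140868843488, 0.0061070613108818944])
q=atz('wrist',[(141,41),(219,60),(184,294),(119,285)],.012,s); print(q,q.mean(0), np.degrees(np.arctan2(*(q[1]-q[2])[1::-1])))
q=atz('wrist',[(383,107),(371,322)],.012,s);print(q, np.degrees(np.arctan2(*(q[0]-q[1])[1::-1])))
q=atz('wrist',[(315,0),(315,70)],.181,s);print(q,np.linalg.norm(q[:,:2]-s['tcp_pos'][:2],axis=1))
E
```

```text
[[ 0.6373 -0.1219  0.012 ]
 [ 0.5782 -0.1142  0.012 ]
 [ 0.601   0.0794  0.012 ]
 [ 0.6592  0.0774  0.012 ]] [ 0.6189 -0.0198  0.012 ] -96.7193511875281
[[ 0.4508 -0.0945  0.012 ]
 [ 0.4315  0.0886  0.012 ]] -83.99700037536434
[[ 0.5072 -0.1064  0.181 ]
 [ 0.5049 -0.0862  0.181 ]] [0.114  0.0936]
```

Emit:
apply_moves(steps=[-0.001,0.008,0,0,0,-0.003,0.018,0.01,0,0,-0.004,0.0256,0.03,0,0,-0.004,0.0256,0.055,0,0,-0.004,0.0256,0.08,0,0])

```text
clock: 17.02
tcp_pos: [0.4686, 0.0071, 0.0838]
ee_rot: [2.331, -2.087, 0.008]
ft_force: [-0.1, 1.1, -0.4]
opening: 0.144
```

Emit:
apply_moves(steps=[-0.002,-0.001,0.012,0,0,-0.004,-0.001,0.024,0,0,-0.004,-0.001,0.032,0,0,-0.004,-0.001,0.037,0,0,-0.004,-0.001,0.039,0,0])

```text
clock: 17.43
tcp_pos: [0.4694, 0.0113, 0.0449]
ee_rot: [2.333, -2.087, 0.009]
ft_force: [1.7, 2.6, 6.4]
opening: 0.138
```

Emit:
apply_moves(steps=[0,0,0,0,0,0,0,0,0,0,0,0,0,0,0.02,0,0,0,0,0.035,0,0,0,0,0.035])

```text
clock: 17.85
tcp_pos: [0.4694, 0.0113, 0.0452]
ee_rot: [2.333, -2.087, 0.009]
ft_force: [0.3, -0.2, -0.2]
opening: 0.41
```

Emit:
apply_moves(steps=[0,0,-0.015,0,0.035,0,0,-0.04,0,0.035,0,0,-0.075,0,0.035,0,0,-0.105,0,0.035,-0.02,0,-0.12,0,0.035])

```text
clock: 18.27
tcp_pos: [0.4691, 0.0311, 0.1686]
ee_rot: [2.332, -2.091, 0.015]
ft_force: [1.5, -1.4, -0.1]
opening: 0.411
```

Emit:
apply_moves(steps=[-0.04,-0.001,0,2,0.05,-0.08,-0.002,0,3,0.05,-0.12,-0.003,0,4,0.05,-0.16,-0.004,0,5,0.05,-0.19,-0.004,0,6.2,0.05])

```text
clock: 18.68
tcp_pos: [0.4521, 0.2231, 0.1663]
ee_rot: [2.216, -2.216, 0.016]
ft_force: [0.6, -0.1, 0.0]
opening: 0.584
```

Emit:
apply_moves(steps=[-0.03,0.004,0,0,0.05,-0.06,0.009,0.01,0,0.05,-0.078,0.0097,0.035,0,0.05,-0.078,0.0097,0.065,0,0.05,-0.078,0.0097,0.09,0,0.05])

```text
clock: 19.1
tcp_pos: [0.442, 0.3012, 0.074]
ee_rot: [2.219, -2.213, 0.016]
ft_force: [0.2, -0.3, -0.1]
opening: 0.578
```

Emit:
apply_moves(steps=[0,0,0.02,0,0.05,0,0,0.038,0,0.05,0,0,0.05,0,0.05,0,0,0.056,0,0.05,0,0,0.056,0,0.05])

```text
clock: 19.52
tcp_pos: [0.4415, 0.2999, 0.0169]
ee_rot: [2.217, -2.212, 0.015]
ft_force: [-0.9, -0.5, 1.1]
opening: 0.581
```

Emit:
apply_moves(steps=[0,-0.001,-0.001,0,0.03,0,-0.001,-0.001,0,0.015,0,-0.001,-0.001,0,0,0,-0.001,-0.001,0,0,0,-0.001,-0.001,0,0])

```text
clock: 19.93
tcp_pos: [0.4431, 0.3003, 0.0189]
ee_rot: [2.219, -2.213, 0.016]
ft_force: [-0.7, -0.1, 6.8]
opening: 0.14
```

Emit:
apply_moves(steps=[0,0,0,0,0,0,0,0,0,0,0,0,0,0,0,0,0,-0.008,0,0,0,0,-0.025,0,0])

```text
clock: 20.35
tcp_pos: [0.4418, 0.2998, 0.0429]
ee_rot: [2.216, -2.211, 0.014]
ft_force: [-0.8, -0.2, -0.2]
opening: 0.142
```

Emit:
apply_moves(steps=[0,0,-0.03,0,0,0,0,-0.06,0,0,0,0,-0.09,0,0,0,0,-0.115,0,0,0,0,-0.125,0,0])

```text
clock: 20.77
tcp_pos: [0.4431, 0.3024, 0.1719]
ee_rot: [2.22, -2.214, 0.016]
ft_force: [0.4, 0.7, -0.1]
opening: 0.142
```

Emit:
apply_moves(steps=[0.012,-0.007,0,0,0,0.038,-0.021,0,0,0,0.07,-0.038,0,0,0,0.103,-0.056,0,0,0,0.136,-0.075,0,0,0])

```text
clock: 21.18
tcp_pos: [0.5183, 0.1653, 0.1732]
ee_rot: [2.22, -2.212, 0.015]
ft_force: [1.5, 1.2, -1.1]
opening: 0.143
```

Emit:
apply_moves(steps=[0.033,-0.018,0,1.5,0,0.066,-0.036,0,3,0,0.099,-0.055,0,4.5,0,0.13,-0.073,0,6,0,0.155,-0.085,0,6.5,0])

```text
clock: 21.6
tcp_pos: [0.6048, 0.008, 0.1745]
ee_rot: [2.088, -2.337, 0.016]
ft_force: [0.1, 0.9, -1.3]
opening: 0.143
```

Emit:
apply_moves(steps=[0.012,-0.009,0,0,0,0.024,-0.018,0.01,0,0,0.024,-0.018,0.03,0,0,0.024,-0.018,0.045,0,0,0.024,-0.018,0.05,0,0])

```text
clock: 22.02
tcp_pos: [0.6183, -0.0186, 0.1213]
ee_rot: [2.086, -2.335, 0.01]
ft_force: [-0.3, 0.8, -1.3]
opening: 0.143
```

```bash
python3 - <<'E'
from h import *
s,im=snap('wrist','w4'); print(s['tcp_pos'].tolist(),s['ee_rot'].tolist(),s['qpos'])
E
```

```text
[0.6183009951714021, -0.018555597059571282, 0.12126086095841329] [2.0857891188802347, -2.334684719334419, 0.010335608220999722] [-0.02392288  0.45170617  0.01950555  1.14201672 -0.01225636 -1.48220665]
```

View pics/w4.png

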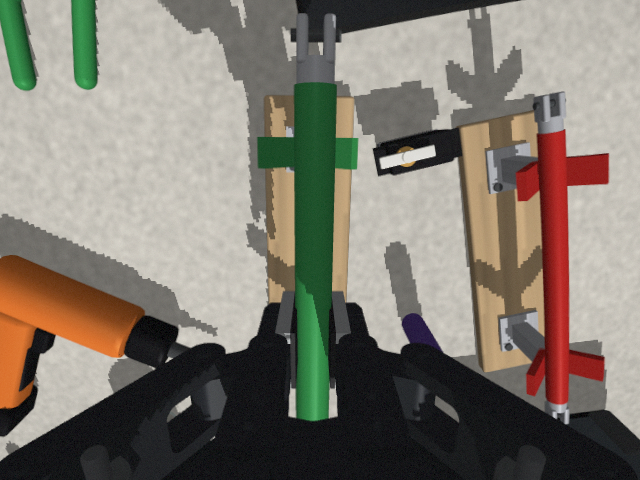

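```bash
python3 - <<'E'
from h import *
np.set_printoptions(precision=4,suppress=True)
s=dict(tcp_pos=np.array([0.6183009951714021, -0.018555597059571282, 0.12126086095841329]),ee_rot=[2.0857891188802347, -2.334684719334419, 0.010335608220999722])
q=atz('wrist',[(316,13)],.138,s);print('end',q,np.linalg.norm(q[:,:2]-s['tcp_pos'][:2],axis=1))
q=atz('wrist',[(265,97),(355,97),(349,290)],.012,s);print('foot',q)
q=atz('wrist',[(258,152),(358,152)],.075,s);print('V',q,q.mean(0))
q=atz('wrist',[(550,93),(560,420)],.062,s);print('red strut',q,q.mean(0),np.linalg.norm(q[0]-q[1]))
E
```

```text
end [[ 0.6046 -0.1282  0.138 ]] [0.1105]
foot [[ 0.6377 -0.1201  0.012 ]
 [ 0.5792 -0.1135  0.012 ]
 [ 0.5946  0.0221  0.012 ]]
V [[ 0.6382 -0.0869  0.075 ]
 [ 0.5876 -0.0812  0.075 ]] [ 0.6129 -0.0841  0.075 ]
red strut [[ 0.4808 -0.101   0.062 ]
 [ 0.4563  0.1175  0.062 ]] [0.4685 0.0083 0.062 ] 0.21990383956699994
```

Emit:
apply_moves(steps=[0,-0.001,0.015,0,0,0,-0.002,0.035,0,0,0,-0.002,0.053,0,0,0,-0.002,0.063,0,0,0,-0.002,0.066,0,0])

```text
clock: 22.48
tcp_pos: [0.619, -0.0189, 0.0541]
ee_rot: [2.086, -2.332, 0.008]
ft_force: [-1.3, -0.6, -1.3]
opening: 0.144
```

Emit:
apply_moves(steps=[0,0,0.003,0,0,0,0,0.006,0,0,0,0,0.009,0,0,0,0,0.01,0,0,0,0,0.01,0,0])

```text
clock: 22.9
tcp_pos: [0.6209, -0.019, 0.0457]
ee_rot: [2.088, -2.335, 0.012]
ft_force: [3.1, -1.2, 2.6]
opening: 0.141
```

Emit:
apply_moves(steps=[0,0,0,0,0.02,0,0,0,0,0.035,0,0,0,0,0.035,0,0,-0.003,0,0.035,0,0,-0.02,0,0.035])

```text
clock: 23.32
tcp_pos: [0.619, -0.0187, 0.0635]
ee_rot: [2.086, -2.332, 0.007]
ft_force: [-0.6, -0.7, -0.2]
opening: 0.406
```

Emit:
apply_moves(steps=[0,0,-0.03,0,0.035,0,0,-0.06,0,0.035,0,0,-0.09,0,0.035,0,0,-0.12,5,0.05,0,0,-0.135,12,0.085])

```text
clock: 23.73
tcp_pos: [0.6208, -0.0171, 0.2025]
ee_rot: [1.828, -2.543, 0.013]
ft_force: [0.6, -0.5, 0.5]
opening: 0.678
```

```bash
python3 - <<'E'
from h import *
snap('scene','s3'); 
a=cv2.imread('pics/s3.png')[150:450,130:530]; cv2.imwrite('pics/s3c.png',cv2.resize(a,(800,600),interpolation=cv2.INTER_CUBIC))
E
```

```text
(no output)
```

View pics/s3c.png

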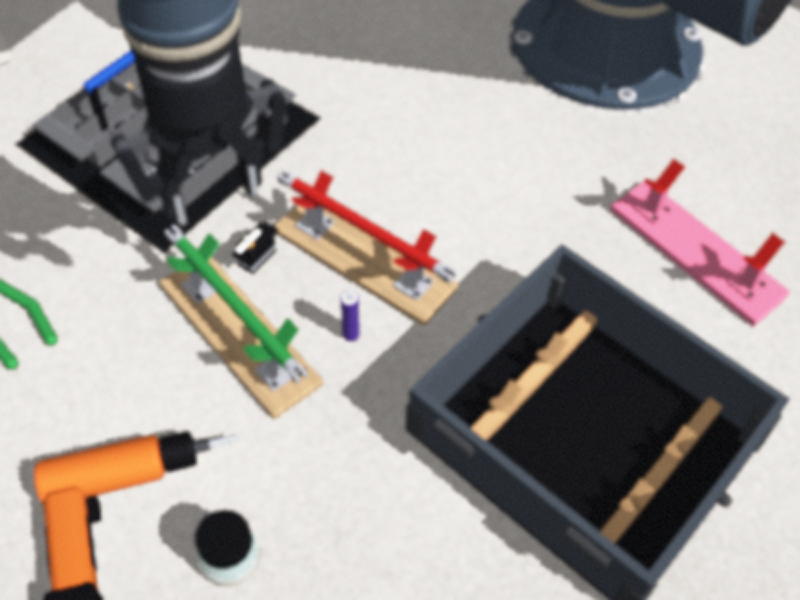

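Emit:
apply_moves(steps=[0.025,0.006,0,6.6,0.085,0.05,0.012,0,13.2,0.085,0.075,0.018,0,19.8,0.085,0.1,0.025,0,26.4,0.085,0.125,0.031,0,33,0.085])

```text
clock: 24.2
tcp_pos: [0.55, -0.1256, 0.2055]
ee_rot: [1.008, -2.971, 0.018]
ft_force: [0.2, 0.7, 0.2]
opening: 0.997
```

Emit:
apply_moves(steps=[0.0244,-0.0084,0,6.7,0.085,0.0488,-0.0168,0,13.4,0.085,0.0732,-0.0252,0,20.2,0.085,0.0976,-0.0336,0,26.9,0.085,0.122,-0.042,0,33.6,0.085])

```text
clock: 24.62
tcp_pos: [0.4777, -0.234, 0.2068]
ee_rot: [0.098, -3.139, 0.019]
ft_force: [0.4, -0.4, -0.7]
opening: 0.995
```

Emit:
apply_moves(steps=[-0.004,0,0.03,-1.2,0.085,-0.004,0,0.065,-1.2,0.085,-0.004,0,0.1,-1.2,0.085,-0.004,0,0.125,-1.2,0.085,-0.004,0,0.14,-1.2,0.085])

```text
clock: 25.03
tcp_pos: [0.4795, -0.2347, 0.0637]
ee_rot: [0.131, -3.134, 0.016]
ft_force: [-0.2, 0.0, -0.6]
opening: 0.997
```

Emit:
apply_moves(steps=[0,0,0.007,0,0.085,0,0,0.009,0,0.06,0,0,0.009,0,0.04,0,0,0.009,0,0.025,0,0,0.009,0,0.025])

```text
clock: 25.45
tcp_pos: [0.4804, -0.2351, 0.0559]
ee_rot: [0.132, -3.136, 0.017]
ft_force: [0.2, -0.4, -0.2]
opening: 0.449
```

Emit:
apply_moves(steps=[-0.002,0,0,0,0.01,-0.002,0,0,0,0,-0.002,0,0,0,0,-0.002,0,0,0,0,-0.002,0,0,0,0])

```text
clock: 25.87
tcp_pos: [0.4834, -0.2351, 0.0571]
ee_rot: [0.132, -3.138, 0.018]
ft_force: [0.2, 1.1, 5.4]
opening: 0.128
```

Emit:
apply_moves(steps=[0,0,0,0,0,0,0,-0.008,0,0,0,0,-0.025,0,0,0,0,-0.05,0,0,0,0,-0.08,0,0])

```text
clock: 26.28
tcp_pos: [0.4822, -0.2336, 0.137]
ee_rot: [0.132, -3.135, 0.016]
ft_force: [0.5, -0.4, -2.9]
opening: 0.127
```

Emit:
apply_moves(steps=[0,0.005,-0.03,0,0,0,0.02,-0.055,0,0,0,0.045,-0.07,1,0,0,0.08,-0.077,2,0,0,0.115,-0.077,3,0])

```text
clock: 26.7
tcp_pos: [0.4732, -0.1177, 0.2152]
ee_rot: [0.046, -3.14, 0.017]
ft_force: [0.7, 0.6, -4.0]
opening: 0.125
```

Emit:
apply_moves(steps=[0,0.035,0,0.5,0,0,0.07,0,1,0,-0.003,0.105,0,1.7,0,-0.006,0.14,0,1.7,0,-0.01,0.175,0,1.7,0])

```text
clock: 27.12
tcp_pos: [0.4774, 0.059, 0.2138]
ee_rot: [-0.001, -3.141, 0.017]
ft_force: [1.1, -0.3, -3.5]
opening: 0.129
```

Emit:
apply_moves(steps=[0,0.035,0,0,0,0,0.07,0,0,0,0,0.105,0,0,0,0,0.14,0,0,0,0,0.175,0,0,0])

```text
clock: 27.53
tcp_pos: [0.4768, 0.2357, 0.2123]
ee_rot: [-0.001, -3.141, 0.018]
ft_force: [0.3, -0.2, -3.7]
opening: 0.124
```

Emit:
apply_moves(steps=[-0.001,0.035,0,0,0,-0.002,0.07,0,0,0,-0.002,0.1,0,0,0,-0.002,0.12,0.005,0,0,-0.002,0.129,0.015,0,0])

```text
clock: 27.95
tcp_pos: [0.4789, 0.3676, 0.1964]
ee_rot: [-0.003, 3.141, -0.015]
ft_force: [-0.4, 0.0, -3.2]
opening: 0.125
```

Emit:
apply_moves(steps=[0,0,0.01,0,0,0,0,0.025,0,0,0,0,0.04,0,0,0,0,0.05,0,0,0,0,0.053,0,0])

```text
clock: 28.37
tcp_pos: [0.478, 0.3652, 0.1412]
ee_rot: [0.001, -3.139, 0.019]
ft_force: [-0.6, 0.1, -3.4]
opening: 0.124
```

Emit:
apply_moves(steps=[-0.001,0,0.007,0,0,-0.001,0,0.014,0,0,-0.001,0,0.021,0,0,-0.001,0,0.026,0,0,-0.001,0,0.028,0,0])

```text
clock: 28.78
tcp_pos: [0.4787, 0.3645, 0.1124]
ee_rot: [0.001, -3.139, 0.02]
ft_force: [0.7, 0.0, -3.5]
opening: 0.123
```

Emit:
apply_moves(steps=[0,0,0.002,0,0,0,0,0.004,0,0,0,0,0.006,0,0,0,0,0.007,0,0,0,0,0.007,0,0])

```text
clock: 29.2
tcp_pos: [0.4788, 0.3645, 0.1061]
ee_rot: [0.001, -3.139, 0.019]
ft_force: [-0.8, -2.3, 1.9]
opening: 0.13
```

Emit:
apply_moves(steps=[0,0,0,0,0.02,0,0,0,0,0.05,0,0,0,0,0.085,0,0,0,0,0.085,0,0,0,0,0.085])

```text
clock: 29.62
tcp_pos: [0.4788, 0.3646, 0.1062]
ee_rot: [0.001, -3.14, 0.019]
ft_force: [0.2, -0.4, -0.1]
opening: 0.792
```

Emit:
apply_moves(steps=[0,0,-0.015,0,0.085,0,0,-0.045,0,0.085,0,0,-0.08,0,0.085,0,-0.03,-0.09,0,0.085,0,-0.07,-0.1,0,0.085])

```text
clock: 30.03
tcp_pos: [0.4799, 0.2977, 0.2085]
ee_rot: [-0.006, 3.141, -0.016]
ft_force: [0.9, -1.2, -0.4]
opening: 0.997
```

Emit:
apply_moves(steps=[0,-0.041,0,0,0.085,0,-0.082,0,0,0.085,0,-0.123,0,0,0.085,0,-0.164,0,0,0.085,0,-0.205,0,0,0.085])

```text
clock: 30.45
tcp_pos: [0.4804, 0.091, 0.2108]
ee_rot: [-0.007, 3.14, -0.016]
ft_force: [0.9, -0.5, -0.0]
opening: 0.994
```

Emit:
apply_moves(steps=[0,-0.041,0,0,0.085,0,-0.082,0,0,0.085,0,-0.123,0,0,0.085,0,-0.164,0,0,0.085,0,-0.205,0,0,0.085])

```text
clock: 30.87
tcp_pos: [0.481, -0.1161, 0.2132]
ee_rot: [-0.007, 3.139, -0.016]
ft_force: [1.6, -0.3, 0.2]
opening: 0.995
```

Emit:
apply_moves(steps=[-0.003,-0.041,0,-1,0.085,-0.006,-0.082,0,-2,0.085,-0.009,-0.123,0,-3,0.085,-0.01,-0.164,0,-4,0.085,-0.01,-0.2,0,-4.7,0.085])

```text
clock: 31.28
tcp_pos: [0.4917, -0.3188, 0.2153]
ee_rot: [-0.136, 3.136, -0.017]
ft_force: [1.0, -0.1, 0.5]
opening: 0.994
```

Emit:
apply_moves(steps=[0.002,-0.018,0.02,0,0.085,0.005,-0.035,0.05,0,0.085,0.005,-0.0366,0.085,0,0.085,0.005,-0.0366,0.12,0,0.085,0.005,-0.0366,0.148,0,0.085])

```text
clock: 31.7
tcp_pos: [0.4892, -0.3574, 0.0651]
ee_rot: [-0.135, 3.138, -0.015]
ft_force: [0.3, 0.1, -0.9]
opening: 0.996
```

Emit:
apply_moves(steps=[0,0,0.01,0,0.085,0,0,0.012,0,0.06,0,0,0.012,0,0.04,0,0,0.012,0,0.025,0,0,0.012,0,0.025])

```text
clock: 32.12
tcp_pos: [0.4902, -0.3581, 0.0547]
ee_rot: [-0.135, 3.136, -0.018]
ft_force: [-0.3, -0.7, -0.3]
opening: 0.452
```

Emit:
apply_moves(steps=[0,0.0025,-0.001,0,0.015,0,0.0025,-0.001,0,0,0,0.0025,-0.001,0,0,0,0.0025,-0.001,0,0,0,0.0025,-0.001,0,0])

```text
clock: 32.53
tcp_pos: [0.4909, -0.3557, 0.0574]
ee_rot: [-0.135, 3.133, -0.02]
ft_force: [-0.7, 1.6, 7.5]
opening: 0.126
```

Emit:
apply_moves(steps=[0,0,0,0,0,0,0,-0.008,0,0,0,0,-0.025,0,0,0,0,-0.05,0,0,0,0,-0.08,0,0])

```text
clock: 32.95
tcp_pos: [0.4893, -0.3539, 0.1373]
ee_rot: [-0.135, 3.136, -0.016]
ft_force: [0.5, -1.4, -2.5]
opening: 0.124
```

Emit:
apply_moves(steps=[0,0.005,-0.03,0,0,0,0.02,-0.055,0,0,0,0.045,-0.07,1,0,0,0.08,-0.077,2,0,0,0.115,-0.077,3,0])

```text
clock: 33.37
tcp_pos: [0.4796, -0.2382, 0.2155]
ee_rot: [-0.049, 3.135, -0.019]
ft_force: [0.1, -0.0, -2.8]
opening: 0.126
```

Emit:
apply_moves(steps=[0,0.035,0,0.5,0,0,0.07,0,1,0,-0.003,0.105,0,1.7,0,-0.006,0.14,0,1.7,0,-0.01,0.175,0,1.7,0])

```text
clock: 33.78
tcp_pos: [0.4835, -0.0614, 0.2142]
ee_rot: [-0.002, 3.135, -0.019]
ft_force: [1.2, 0.8, -4.1]
opening: 0.126
```

Emit:
apply_moves(steps=[0.001,0.035,0,0,0,0.002,0.07,0,0,0,0.003,0.105,0,0,0,0.004,0.14,0,0,0,0.005,0.175,0,0,0])

```text
clock: 34.2
tcp_pos: [0.4777, 0.1152, 0.2127]
ee_rot: [-0.002, 3.134, -0.019]
ft_force: [0.5, -0.1, -2.7]
opening: 0.129
```

Emit:
apply_moves(steps=[0,0.035,0,0,0,0,0.07,0,0,0,0,0.098,0,0,0,0,0.115,0.005,0,0,0,0.122,0.015,0,0])

```text
clock: 34.62
tcp_pos: [0.4779, 0.2399, 0.1972]
ee_rot: [-0.006, 3.132, -0.016]
ft_force: [-0.9, 0.3, -2.1]
opening: 0.13
```

Emit:
apply_moves(steps=[0,0,0.01,0,0,0,0,0.025,0,0,0,0,0.04,0,0,0,0,0.05,0,0,0,0,0.053,0,0])

```text
clock: 35.03
tcp_pos: [0.4773, 0.2378, 0.1423]
ee_rot: [-0.005, 3.135, -0.019]
ft_force: [0.0, 0.3, -3.3]
opening: 0.127
```

Emit:
apply_moves(steps=[0,-0.001,0.007,0,0,0,-0.001,0.014,0,0,0,-0.001,0.021,0,0,0,-0.001,0.026,0,0,0,-0.001,0.029,0,0])

```text
clock: 35.45
tcp_pos: [0.4774, 0.2362, 0.1126]
ee_rot: [-0.005, 3.135, -0.019]
ft_force: [-0.4, 0.3, -2.6]
opening: 0.129
```

Emit:
apply_moves(steps=[0,0,0.002,0,0,0,0,0.004,0,0,0,0,0.006,0,0,0,0,0.007,0,0,0,0,0.0075,0,0])

```text
clock: 35.87
tcp_pos: [0.4776, 0.2362, 0.1063]
ee_rot: [-0.005, 3.134, -0.019]
ft_force: [-4.2, -3.4, 14.5]
opening: 0.125
```

Seated (push-back force). Release, rise and look.

Emit:
apply_moves(steps=[0,0,-0.001,0,0,0,0,-0.001,0,0.02,0,0,-0.001,0,0.06,0,0,-0.001,0,0.085,0,0,-0.001,0,0.085])

```text
clock: 36.28
tcp_pos: [0.4777, 0.2363, 0.1074]
ee_rot: [-0.005, 3.134, -0.019]
ft_force: [0.6, -0.4, -1.4]
opening: 0.653
```

Emit:
apply_moves(steps=[0,0,0,0,0.085,0,0,-0.01,0,0.085,0,0,-0.04,0,0.085,0,0,-0.08,0,0.085,0,0,-0.115,0,0.085])

```text
clock: 36.7
tcp_pos: [0.4764, 0.2375, 0.2246]
ee_rot: [-0.005, 3.134, -0.019]
ft_force: [1.2, 0.8, 0.5]
opening: 0.998
```

Emit:
apply_moves(steps=[0,0,0,0,0.085,0,0,0,0,0.085,0,0,0,0,0.085,0,0,0,0,0.085,0,0,0,0,0.085])

```text
clock: 37.12
tcp_pos: [0.4758, 0.2372, 0.2234]
ee_rot: [-0.005, 3.137, -0.021]
ft_force: [0.8, -0.1, -0.3]
opening: 0.998
```

```bash
python3 - <<'E'
from h import *
s,im=snap('wrist','w5'); print(s['tcp_pos'].tolist(),s['ee_rot'].tolist())
snap('side','d5')
a=cv2.imread('pics/d5.png')[110:460,150:540]; cv2.imwrite('pics/d5c.png',cv2.resize(a,None,fx=1.7,fy=1.7,interpolation=cv2.INTER_CUBIC))
E
```

```text
[0.47577747788847674, 0.23715070347917722, 0.22339090696150626] [-0.004917553199509121, 3.1365193700248555, -0.020591960138287447]
```

View pics/w5.png

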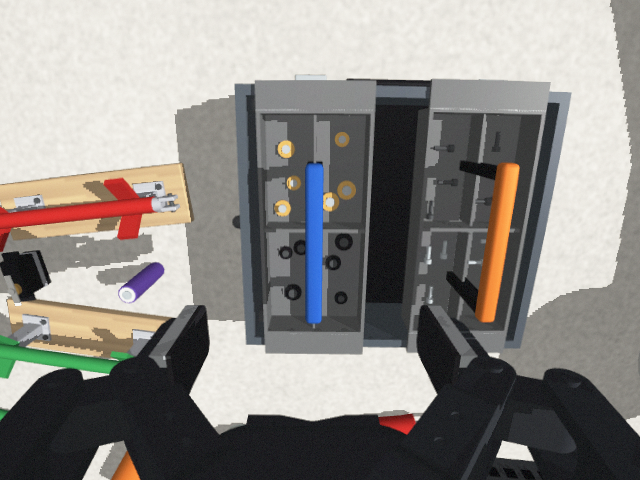

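View pics/d5c.png

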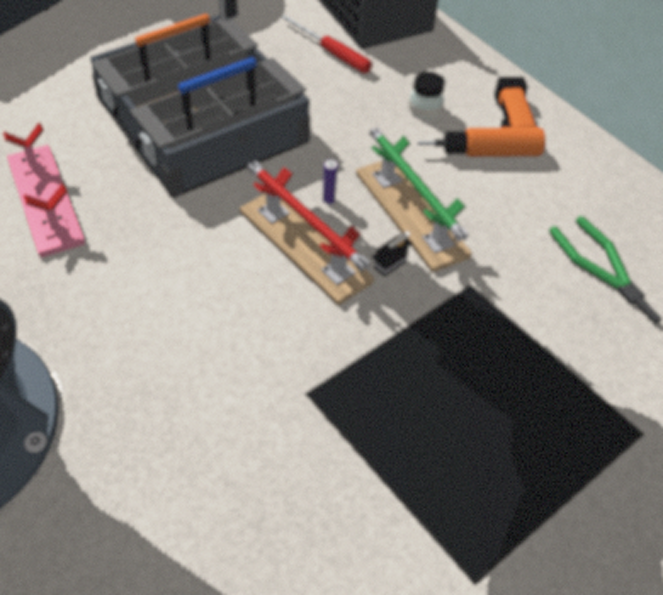

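```bash
python3 - <<'E'
from h import *
s=dict(tcp_pos=np.array([0.47577747788847674, 0.23715070347917722, 0.22339090696150626]),ee_rot=[-0.004917553199509121, 3.1365193700248555, -0.020591960138287447])
for p in ([(315,164),(314,323)],[(508,165),(486,320)]):
  q=atz('wrist',p,.130,s); print(q[:,:2].tolist(),q.mean(0))
q=atz('side',np.array([(376,134),(464,235)])/1.7+[150,110],.062); print('green',q.tolist(),q.mean(0),np.linalg.norm(q[0]-q[1]))
q=atz('scene',np.array([(176,234),(297,370)])/2+[130,150],.062); print('green',q.mean(0))
E
```

```text
[[0.4207208722612258, 0.23721333563087518], [0.5347864056573565, 0.2371905169362525]] [0.47775364 0.23720193 0.13      ]
[[0.41992396243319635, 0.3613386312127314], [0.5315535917308437, 0.36333690575034305]] [0.47573878 0.36233777 0.13      ]
green [[0.6340367830921892, 0.0793977767829882, 0.062000000000000166], [0.6119419412465475, -0.12607709042435578, 0.062000000000000166]] [ 0.62298936 -0.02333966  0.062     ] 0.2066593890682433
green [ 0.61989792 -0.01754244  0.062     ]
```

Trays are within about 3 mm of their start positions and both struts are centred, so I'm handing in.

```bash
python3 -c "
from bench import order
print(order.finish_job())"
```

```text
the job is handed in; nothing more can be done
None
```

The job is done and handed in at about 37 s on the robot's clock. I stood both trays on the mat, laid the red and green struts in the plywood rests of their own colours, and put both trays back in the case. I left the pink look-alike rest alone.

What the last checks showed:
- **Trays:** both hang in the case. The blue handle measures about 2 mm and the orange about 3 mm from where they started; neither looks tilted in the pictures.
- **Red strut:** its centre measured about 1 mm from the rest centre, taken just after I laid it down.
- **Green strut:** its centre is about 3 mm from the rest centre. The scene and side cameras disagree by about 6 mm on its position lengthwise, but both readings are well within the 20 mm limit.
- **Servo and cell:** both are upright and look unmoved in the pictures.
- **Robot:** the gripper ended open, with its tip about 22 cm above the table, touching nothing.

When I set the blue tray back, it pushed back with about 15 N for a moment before I let go. No check failed.

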